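Zero the height gauge on a bridge blank

ROBOT

A 6-joint arm with a two-finger parallel gripper is mounted at the origin on the work surface. World frame = base frame: x ahead of the robot, y to its left, z up, the work surface at z = 0. Lengths are in mm, angles in rad, forces in N, time in s.
With the tool pointing down it reaches from about 350 to 875 mm from the base axis. Payload 4.2 kg.
Tool frame: the origin (TCP) lies between the finger pads; the fingertips stand 25 mm ahead of it and the grasp point (between the pads) lies 6 mm ahead of it; z points along the fingers, y is the line along which they close (so a half turn about z gives the same grasp; the last joint's range is limited). The gripper opens to 85 mm and grips with 20 to 120 N. Pads are 22 mm wide; open, the fingers measure 114 mm over their backs; the gripper's body (76 mm by 85 mm) begins 54 mm behind the grasp point. The pads swing forward as they close: fully open they stand 13 mm farther back than shut.
Start: joints at [-0.924, 0.385, 0.008, 0, -1.194, -0.259], TCP at [236.359, -578.562, 256.312] pointing down, gripper open.
Joint ranges: [-3.14, 3.14], [-1.21, 2.06], [-1.07, 1.41], [-3.16, 2.05], [-2.99, -0.16], [-3.1, 3.1]. Speed limits (rad/s): [2.79, 2.79, 3.14, 3.14, 3.14, 3.14].

INTERFACE

Orientations are given as a unit quaternion [x, y, z, w].
In Python, from bench import arm gives the robot as it stands.
- The arm moves only by the shell command python3 -m pendant 'ROWS'. ROWS is JSON, a list of rows, each a list of 7 numbers: the shift along the tool's x, y, z in m, then the turn, a rotation vector about the tool's x, y, z in degrees, then the finger opening in m, from 0 to 0.0854. In form: [[x, y, z, wx, wy, wz, fingers], ...]. A call has 1 to 12 rows; each row shifts and turns the commanded pose from where the row before left it, along the tool's axes as they then stand; what a row does not reach is not made up. A row lasts 1/10 s, in which the tool goes at most 50 mm and 8.59 degrees, less where a joint would pass 70% of its speed; a pose out of reach is approached as far as the arm can. A call is refused whole if a number of a shift passes 0.05 or a number of a turn 8.59, either way. A call with a gripper value outside its range is refused whole. The fingers move at their own pace and stop on an object; the grip force is fixed at half the most. Time passes only in rows, so rows that do not move let the fingers close. It gives the time, the measured TCP pose, the force, the opening and the grip force at its end, in the units of the state.
- arm.read_state(): the state, without advancing time (a new reading comes with each control period).
- arm.get_image(name): name is "scene" or "top"; returns a dict with "image" (480x640x3 uint8, red, green, blue), "fx", "fy", "cx", "cy" (pixels), "xyz" and "rotation" of the camera in the world. Camera axes: x right, y down, z forward; pixel columns grow to the right and rows downward; lengths in mm; the calibration is good to about 2 mm. A picture is of the moment at which its call begins. There is no depth.
- arm.job_done(): hands the job in; it is judged then, once.
The state is a dict: "clock": time; "joints": joint angles; "joint_vel": joint speeds; "joint_efforts": joint torques, N m; "position": TCP position; "ee_rot": TCP orientation; "contact_force": force on the tool from outside, world axes, zero at the start; "wrist_torque": the same for the moment, N m; "gripper_width": finger opening in mm; "grasp_force": force on a finger pad.
Only numpy, scipy, OpenCV 4.12 (cv2) and the standard library are available. Lean on these libraries where they do the work, as an engineer would, in place of code of your own. Each camera call takes 0.05 s, during which the arm holds its last target. There are 200 camera calls.

TASK

On the instrument maker's bench, push the height gauge's foot down until it rests on the wooden blank beneath it and leave it there. Then take the stylus out of its stand, reach it through the round hole in the readout console and hold the recessed zero button down. Finish while still gripping the stylus and holding the button down, with the foot still on the blank, and leave both blanks, the bowl and the brush where they are.

Things in the scene. Friction and masses are not known exactly. Their poses are not given: they have to be found in the camera images.
- gauge: Height gauge fixed to the bench: a post with an arm 34 mm wide (underside 105 mm, top 130 mm above the bench) overhanging a vertical sliding foot rod. Origin on the bench surface exactly under the rod's axis; z up; the post (130 mm high, 78 mm from the rod axis, on a 60 x 90 x 20 mm base) stands on the +x side, so the -x side is open. There is no base under the foot: the blank lies on the bench.
- foot (a joint): Sliding foot of the gauge; value = height of the foot's underside above the bench, 0 to 0.070 m; starts raised at 0.052 to 0.066. A light spring (about 1 N) and its weight bias it downwards, but slide friction (about 4 N) holds it wherever it is left. About 3 N on the knob moves it down. When lowered it stops on the blank under it (value 0.022 or 0.034) and stays.
- foot_knob (a point): Centre of the flat top of the black round knob (30 mm across, 12 mm thick) on the upper end of the foot rod, always 130 mm above the foot's underside; nothing stands above it. Push it straight down from above.
- blank_low: Loose wooden block 30 x 64 x 22 mm high (x, y, z), origin at the centre of its underside, lying on the bench. Either this one or blank_tall lies under the gauge foot (rod axis within 8 mm of its centre, measured along the bench); the other is a spare, to be left alone.
- blank_tall: Loose wooden block 30 x 64 x 34 mm high, otherwise as blank_low.
- console: Grey readout box fixed to the bench, 110 x 90 x 52 mm high (x, y, z), origin at the centre of its underside. Flat top with a dark green display on its -x half and one round hole on its +x half, 25 mm along +x from the centre.
- aperture (a point): Centre of the mouth of the console's round hole, in the top face 52 mm above the bench; a straight vertical bore, 16 mm across. The button fills the bore 18 mm below the mouth.
- zero_button (a joint): Recessed sprung button, value 0 = up, 0.006 m = fully down (hard stop, its face then 24 mm below the mouth). It springs back when let go; starts to move at about 1 N, fully down at about 4 N.
- button_face (a point): Centre of the upper face of the button (15 mm across); moves with it, 34 mm above the bench when up.
- stand: Dark wooden block 60 x 60 x 46 mm high fixed to the bench, origin at the centre of its underside, with a vertical 9 mm hole through its centre in which the stylus stands upright.
- stylus: Loose stylus, 40 g, 122 mm long: a steel pin 6 mm across and 42 mm long below, a square wooden handle 14 x 14 x 80 mm above it. Origin at the tip of the pin, z up along the stylus towards the handle, x and y square to the handle's faces. In the stand the pin is in the hole, the handle's lower end rests on the stand's top (46 mm above the bench) and the handle reaches to 126 mm above the bench.
- stylus_tip (a point): The tip (free end) of the stylus's pin, same point as the stylus's origin.
- bowl: Small loose terracotta bowl, 90 mm across and 45 mm high, origin at the centre of its underside. Leave alone.
- brush: Loose scrubbing brush lying bristles down, 54 x 140 x 38 mm high, origin at the centre of its underside. Leave alone.
Things that resemble listed ones, but are neither listed nor needed, are in the scene too. What is shaped like the gauge but pink is not meant.

How it is judged (in metres and radians):
On the way:
1. the gauge foot has been lowered onto the blank (((contact force between gauge and blank_low above 0.1 N and value of joint foot below 0.024 m) or (contact force between gauge and blank_tall above 0.1 N and value of joint foot below 0.036 m))), for 0.2 s.
At the end, for the whole second after the job is handed in: The gauge foot rests on the blank under it (contact over 0.1 N, its height within 2 mm of the blank's), the stylus, gripped in the fingers (over 2 N), has its tip on the button's face (within 9 mm of its centre) and holds the button down more than 4 of its 6 mm, throughout the last second (((contact force between gauge and blank_low above 0.1 N and value of joint foot below 0.024 m) or (contact force between gauge and blank_tall above 0.1 N and value of joint foot below 0.036 m)) and value of joint zero_button above 0.004 m and distance between stylus_tip and button_face below 0.009 m and contact force between the fingers and stylus above 2 N); the arm keeps its last pose, push and grip.
It fails at once if the zero button was pressed before the foot rested on the blank (value of joint zero_button above 0.003 m and not ((contact force between gauge and blank_low above 0.1 N and value of joint foot below 0.024 m) or (contact force between gauge and blank_tall above 0.1 N and value of joint foot below 0.036 m))).
It fails at once if a blank was shoved (over 15 mm) (distance of any of blank_low, blank_tall from where it was at the start of the episode above 0.015 m).
It fails at once if the bowl or brush was disturbed (over 20 mm) (distance of any of bowl, brush from where it was at the start of the episode above 0.02 m).
It also fails if it takes over 53 s, if anything falls off the work surface, if the arm or the gripper's body presses on something with over 40 N, if the wrist force passes 120 N, or if a joint passes its speed limit or range.

## Working session

There is one attempt and no reset: what is moved stays moved. The work goes in short steps, Python scripts to look and compute and a shell command to move; the robot and the scene stay as the last step left them, time stands still between calls to the robot, and variables do not carry over. Pictures are saved under pics/ and viewed, at most 10 in all, crops included, and the job is handed in when it is done.

```bash
mkdir -p pics; ls; cat > h.py <<'E'
import numpy as np, cv2
from bench import arm
def grab(n,f=None):
    d=arm.get_image(n)
    if f: cv2.imwrite(f,d["image"][:,:,::-1])
    return d
def ray(d,u,v):
    r=np.array(d["rotation"],float)
    if r.shape!=(3,3):
        from scipy.spatial.transform import Rotation as R
        r=R.from_quat(r).as_matrix()
    k=r@np.array([(u-d["cx"])/d["fx"],(v-d["cy"])/d["fy"],1.]); return np.array(d["xyz"],float),k
def onz(d,u,v,z):
    o,k=ray(d,u,v); return (o+k*(z-o[2])/k[2]).round(1)
E
python3 - <<'E'
from h import *
for n in("top","scene"):
    d=grab(n,f"pics/{n}0.png"); print(n,d["fx"],d["cx"],d["cy"],d["xyz"],d["rotation"])
    np.save(f"{n}0.npy",d,allow_pickle=True)
s=arm.read_state();print(s)
E
```

```text
pics
top 603.2717663297888 332.1204465009004 237.83986042185958 [ 423.23207181   42.46413093 1347.2689722 ] [ 0.713558   -0.6986037   0.04507764 -0.0274928 ]
scene 613.9594556486431 322.2280042972436 238.58250711899748 [1054.41569222  387.86719264  947.36082452] [ 0.42404702  0.85560359 -0.26249388 -0.13864913]
{'clock': 0.1, 'joints': array([-9.24403947e-01,  3.85452749e-01,  6.74835693e-03, -4.39929614e-04,
       -1.19400445e+00, -2.58589383e-01]), 'joint_vel': array([-0.00028339,  0.00052347,  0.00372393,  0.00134611, -0.00197723,
        0.00046324]), 'joint_efforts': array([-4.78451257e-04, -3.93320739e+01,  1.88928437e+01,  4.19790968e+00,
       -2.62533540e-03,  9.36771897e-06]), 'position': array([ 236.17536978, -578.13740049,  255.34091138]), 'ee_rot': array([-1.92609034e-01,  9.81275091e-01,  9.49409964e-04, -2.34201898e-04]), 'contact_force': array([ 0.18010539,  0.62700842, -0.71302964]), 'wrist_torque': array([ 0.00645294, -0.00951241, -0.02836456]), 'grasp_force': 0.0, 'gripper_width': 85.32374005069566}
```

View pics/top0.png

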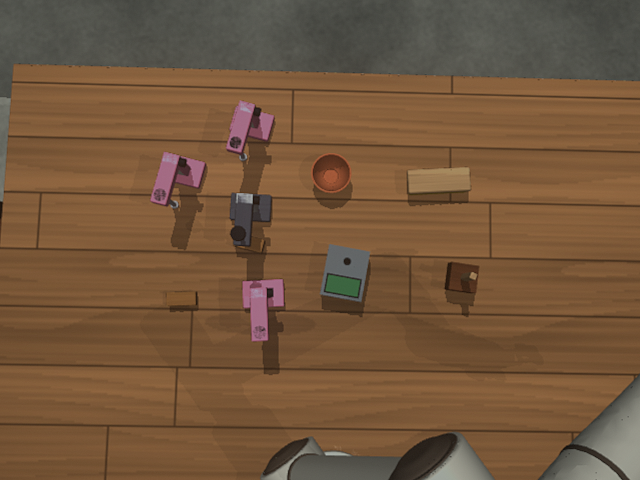

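View pics/scene0.png

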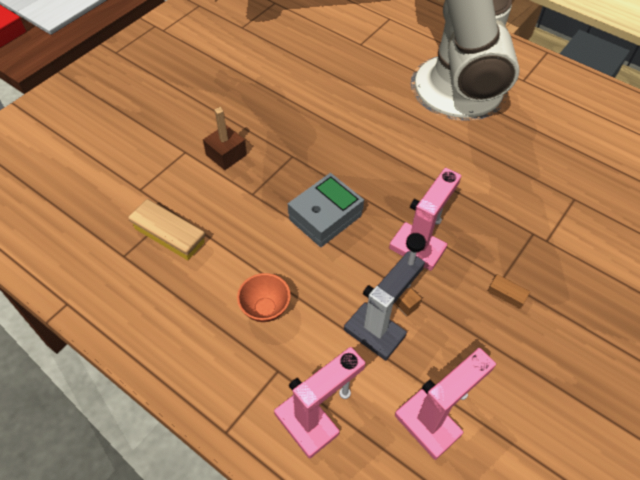

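The top view shows four gauge-shaped things: pink at (248,127), (178,180) and (263,308), and one dark grey at (243,220) with its black knob at (238,233). The grey one is meant because the pink ones are excluded. It also appears in the scene view at (385,305), knob at (416,242). The console hole is at (347,261), and the stand with the stylus is at (462,278), handle top about (473,276). I'll confirm these in one enlarged crop and measure.

```bash
python3 - <<'E'
from h import *
T=np.load("top0.npy",allow_pickle=True).item();S=np.load("scene0.npy",allow_pickle=True).item()
def crop(d,u,v,w,h): return cv2.resize(d["image"][v-h//2:v+h//2,u-w//2:u+w//2],(400,300),interpolation=cv2.INTER_CUBIC)
a=np.vstack([np.hstack([crop(T,245,220,80,60),crop(S,400,270,120,90)]),np.hstack([crop(T,462,276,60,45),crop(S,224,135,80,60)])])
cv2.imwrite("pics/crop1.png",a[:,:,::-1])
def blob(d,box,f,name):
    u0,v0,u1,v1=box; hsv=cv2.cvtColor(d["image"],cv2.COLOR_RGB2HSV)[v0:v1,u0:u1].astype(int)
    m=f(hsv).astype(np.uint8); n,l,st,c=cv2.connectedComponentsWithStats(m); i=1+st[1:,4].argmax()
    print(name,c[i]+[u0,v0],st[i]); return c[i]+[u0,v0]
dk=lambda h:h[:,:,2]<45
kt=blob(T,(225,222,255,250),dk,"knobT");ks=blob(S,(400,228,432,256),dk,"knobS")
ht=blob(T,(338,252,356,270),lambda h:h[:,:,2]<60,"holeT");print(onz(T,*ht,52))
hs=blob(S,(305,200,327,218),lambda h:h[:,:,2]<60,"holeS");print(onz(S,*hs,52))
def tri(a,b):
    (o1,k1),(o2,k2)=ray(T,*a),ray(S,*b); x=np.linalg.lstsq(np.c_[k1,-k2],o2-o1,rcond=None)[0]
    p,q=o1+k1*x[0],o2+k2*x[1]; print("tri",(p+q)/2,"gap",np.linalg.norm(p-q))
tri(kt,ks)
for n,u,v,z in(("bowl",331,174,45),("brush",438,180,38),("stand",462,277,46),("pink knob",259,330,190),("spare",180,298,22)): print(n,onz(T,u,v,z))
E
```

```text
knobT [237.57291667 233.67708333] [ 6  4 15 15 96]
knobS [415.50957854 242.40229885] [  7   6  18  18 261]
holeT [346.75609756 261.        ] [ 6  6  7  7 41]
[507.7 -21.   52. ]
holeS [315.5 211. ] [10 11  2  1  2]
[513.2 -19.1  52. ]
tri [547.72258557 196.88049021 184.05129   ] gap 1.5341791066178105
bowl [698.5  16.6  45. ]
brush [ 692.5 -220.7   38. ]
stand [ 478.7 -271.8   46. ]
pink knob [364.3 149.8 190. ]
spare [421.4 338.7  22. ]
```

View pics/crop1.png

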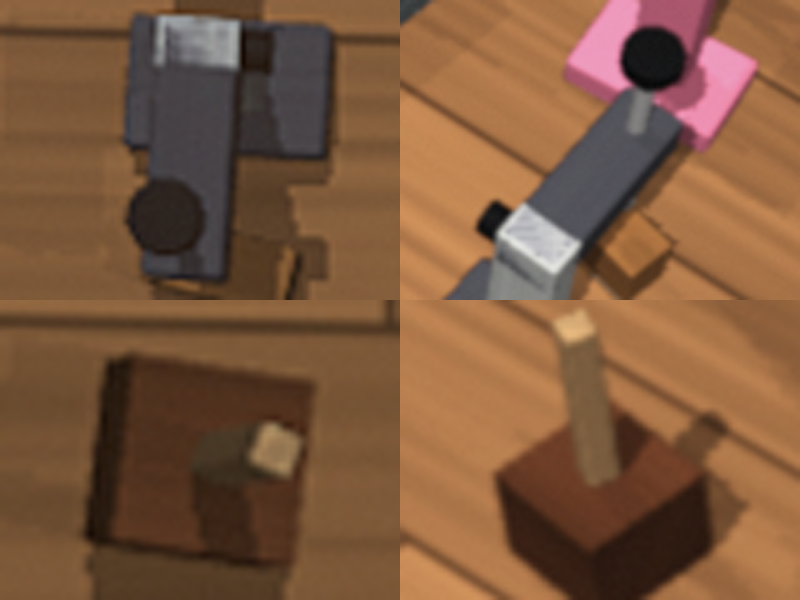

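The crop confirms it: the dark grey gauge has its knob at top (238,233) and scene (416,242), with a blank under its arm. The stylus handle top in the dark stand is at top (473,276). I'll start moving toward the knob with the gripper closing.

```bash
python3 -m pendant '[[-0.029,0.030,0,0,0,0,0],[-0.029,0.030,0,0,0,0,0],[-0.029,0.030,0,0,0,0,0],[-0.029,0.030,0,0,0,0,0],[-0.029,0.030,0,0,0,0,0],[-0.029,0.030,0,0,0,0,0],[-0.029,0.030,0,0,0,0,0],[-0.029,0.030,0,0,0,0,0],[-0.029,0.030,0,0,0,0,0],[-0.029,0.030,0,0,0,0,0],[-0.029,0.030,0,0,0,0,0],[-0.029,0.030,0,0,0,0,0]]'
cat >> h.py <<'E'
from scipy.spatial.transform import Rotation as R
def delta(x,y,z,yaw=None):
    "tool-frame shift (mm) to world TCP target; yaw = wanted world angle of tool y (deg)"
    s=arm.read_state(); M=R.from_quat(s["ee_rot"]).as_matrix()
    print("pos",s["position"].round(1),"shift",(M.T@(np.array([x,y,z])-s["position"])).round(1),"force",s["contact_force"].round(1))
    a=np.degrees(np.arctan2(M[1,1],M[0,1])); print("tilt",M[:,2].round(4),"toolY yaw",a.round(1),"j6",s["joints"][5].round(2))
    if yaw is not None: d=(yaw-a+90)%180-90; print("turn about tool z",-d)
E
python3 - <<'E'
from h import *
delta(547.7,196.9,225)
for n,b in(("top",(466,268,480,284)),("scene",(212,102,230,118))):
    d=np.load(n+"0.npy",allow_pickle=True).item(); u0,v0,u1,v1=b
    g=d["image"][v0:v1,u0:u1].max(2); g=cv2.resize(g,None,fx=8,fy=8,interpolation=cv2.INTER_CUBIC)
    t,m=cv2.threshold(g,0,255,cv2.THRESH_OTSU)
    for t in ([t] if n=="top" else [t,185,200]):
        c=max(cv2.findContours((g>t).astype(np.uint8),0,2)[0],key=cv2.contourArea).reshape(-1,2)
        w=np.array([onz(d,(p[0]+.5)/8-.5+u0,(p[1]+.5)/8-.5+v0,126)[:2] for p in c],np.float32)
        print(n,t,cv2.minAreaRect(w))
E
```

```text
clock: 1.3
position: [422.4, -112.0, 256.2]
ee_rot: [-0.193, 0.981, 0.0, -0.0]
contact_force: [0.7, -0.1, -0.1]
gripper_width: -0.4
grasp_force: 0.0
pos [ 422.4 -112.   256.2] shift [-232.8  238.5   31.2] force [ 0.7 -0.1 -0.1]
tilt [-2.e-04  1.e-04 -1.e+00] toolY yaw 112.2 j6 -1.3
top 106.0 ((479.2040100097656, -274.9526672363281), (13.8574857711792, 13.655326843261719), 67.79650115966797)
scene 154.0 ((476.5500183105469, -274.0999755859375), (45.038597106933594, 34.05134582519531), 41.77814865112305)
scene 185 ((479.44921875, -276.7127685546875), (15.002050399780273, 13.161282539367676), 64.65399169921875)
scene 200 ((479.7610168457031, -276.35687255859375), (12.614127159118652, 11.526140213012695), 65.6376724243164)
```

```bash
python3 -m pendant '[[-0.033,0.034,0,0,0,0,0],[-0.033,0.034,0,0,0,0,0],[-0.033,0.034,0,0,0,0,0],[-0.033,0.034,0,0,0,0,0],[-0.033,0.034,0.005,0,0,0,0],[-0.033,0.034,0.006,0,0,0,0],[-0.033,0.034,0.01,0,0,0,0],[0,0,0.010,0,0,0,0],[0,0,0,0,0,0,0]]'
python3 - <<'E'
from h import *
delta(547.7,196.9,209)
d=grab("top","pics/t.png");S=grab("scene")
a=np.hstack([cv2.resize(d["image"][190:270,195:305],(400,300)),cv2.resize(S["image"][185:305,340:500],(400,300))])
cv2.imwrite("pics/c2.png",a[:,:,::-1])
E
```

```text
clock: 2.2
position: [545.1, 194.4, 222.5]
ee_rot: [-0.193, 0.981, -0.001, -0.003]
contact_force: [-0.5, -1.0, -0.2]
gripper_width: -0.1
grasp_force: 0.0
pos [545.1 194.4 222.5] shift [-3.4  1.3 13.5] force [-0.5 -1.  -0.2]
tilt [-0.0051 -0.0026 -1.    ] toolY yaw 112.3 j6 -1.8
```

View pics/c2.png

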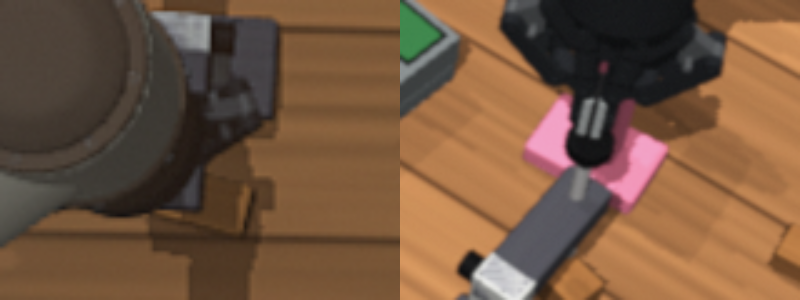

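The closed fingertips sit right over the grey gauge's knob (scene crop at 590,140), with the blank visible below the arm. I'll push down in stages.

```bash
python3 -m pendant '[[-0.003,0.001,0.007,0,0,0,0],[0,0,0.007,0,0,0,0],[0,0,0.006,0,0,0,0],[0,0,0.006,0,0,0,0],[0,0,0.004,0,0,0,0],[0,0,0,0,0,0,0],[0,0,0,0,0,0,0]]'
```

```text
clock: 3.0
position: [547.9, 195.8, 194.6]
ee_rot: [-0.192, 0.981, -0.0, -0.001]
contact_force: [0.6, 0.3, -0.7]
gripper_width: -0.3
grasp_force: 0.0
```

```bash
python3 -m pendant '[[0,0,0.004,0,0,0,0],[0,0,0,0,0,0,0],[0,0,0,0,0,0,0]]'; python3 -m pendant '[[0,0,0.003,0,0,0,0],[0,0,0,0,0,0,0],[0,0,0,0,0,0,0]]'
```

```text
clock: 3.3
position: [548.3, 196.0, 190.8]
ee_rot: [-0.193, 0.981, -0.0, -0.0]
contact_force: [-0.2, -1.0, 0.4]
gripper_width: -0.0
grasp_force: 0.0
clock: 3.6
position: [548.7, 196.1, 189.1]
ee_rot: [-0.193, 0.981, -0.0, 0.0]
contact_force: [-1.7, 0.3, 5.0]
gripper_width: -0.3
grasp_force: 2.6
```

```bash
python3 -m pendant '[[0,0,0.003,0,0,0,0],[0,0,0,0,0,0,0],[0,0,0,0,0,0,0]]'; python3 -m pendant '[[0,0,0.003,0,0,0,0],[0,0,0,0,0,0,0],[0,0,0,0,0,0,0]]'
```

```text
clock: 3.9
position: [548.8, 196.1, 189.0]
ee_rot: [-0.193, 0.981, -0.0, 0.001]
contact_force: [-6.7, -1.5, 16.6]
gripper_width: -0.1
grasp_force: 8.4
clock: 4.2
position: [548.9, 196.1, 188.9]
ee_rot: [-0.194, 0.981, -0.0, 0.002]
contact_force: [-12.4, -0.1, 28.0]
gripper_width: 0.1
grasp_force: 14.2
```

Hard stop at TCP z 189 mm, so the knob is at 164 mm and the foot is on the 34 mm blank. Retract and travel to the stylus.

```bash
python3 -m pendant '[[0,0,-0.012,0,0,0,0],[0,0,-0.03,0,0,0,0],[0,0,-0.03,0,0,0,0],[0.024,-0.041,-0.01,0,0,0,0.06],[0.024,-0.041,0,0,0,0,0.06],[0.024,-0.041,0,0,0,0,0.06],[0.024,-0.041,0,0,0,0,0.06],[0.024,-0.041,0,0,0,0,0.06],[0.024,-0.041,0,0,0,0,0.06],[0.024,-0.041,0,0,0,0,0.06],[0.024,-0.041,0,0,0,0,0.06],[0.024,-0.041,0,0,0,0,0.06]]'
python3 -m pendant '[[0.024,-0.041,0,0,0,0,0.06],[0,0,0,0,0,-8.5,0.06],[0,0,0,0,0,-8.5,0.06],[0,0,0,0,0,-8.5,0.06],[0,0,0,0,0,-8.5,0.06],[0,0,0,0,0,-8.5,0.06],[0,0,0,0,0,0,0.06],[0,0,0,0,0,0,0.06],[0,0,0,0,0,0,0.06]]'
python3 - <<'E'
from h import *
delta(479.4,-275.6,94,155.5)
S=grab("scene");T=grab("top")
a=np.hstack([cv2.resize(T["image"][190:270,205:305],(400,300)),cv2.resize(S["image"][65:185,150:310],(400,300))])
cv2.imwrite("pics/c3.png",a[:,:,::-1])
E
```

```text
clock: 5.4
position: [487.6, -229.0, 263.9]
ee_rot: [-0.193, 0.981, 0.0, 0.0]
contact_force: [0.9, -0.5, 0.2]
gripper_width: 59.5
grasp_force: 0.0
clock: 6.3
position: [481.5, -274.2, 264.1]
ee_rot: [-0.534, 0.845, 0.0, -0.0]
contact_force: [-0.4, -1.2, 0.9]
gripper_width: 60.3
grasp_force: 0.0
pos [ 481.5 -274.2  264.1] shift [  2.1   1.2 170.1] force [-0.4 -1.2  0.9]
tilt [-3.e-04  2.e-04 -1.e+00] toolY yaw 154.6 j6 -0.22
turn about tool z -0.9034826853996378
```

View pics/c3.png

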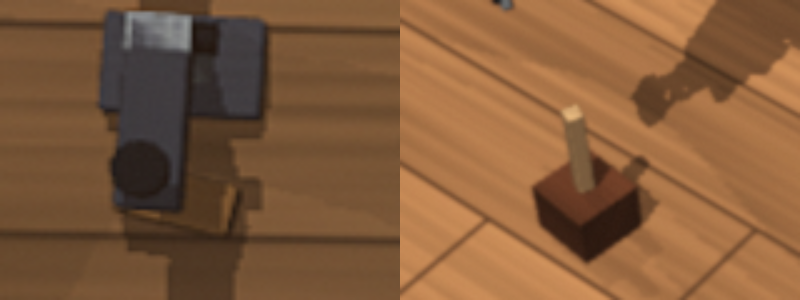

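The foot is lowered (knob at about (140,168) in the left crop) and the stylus still stands upright. Descending to grasp.

```bash
python3 -m pendant '[[0.002,0.001,0.04,0,0,-0.9,0.06],[0,0,0.04,0,0,0,0.06],[0,0,0.04,0,0,0,0.06],[0,0,0.03,0,0,0,0.06],[0,0,0.02,0,0,0,0.06],[0,0,0,0,0,0,0.06],[0,0,0,0,0,0,0.06]]'
python3 -c "
from h import *
delta(479.4,-275.6,94,155.5)"
python3 -m pendant '[[0,0,0,0,0,0,0.03],[0,0,0,0,0,0,0.02],[0,0,0,0,0,0,0.01],[0,0,0,0,0,0,0],[0,0,0,0,0,0,0],[0,0,0,0,0,0,0],[0,0,0,0,0,0,0]]'
python3 -c "
from h import *
delta(479.4,-275.6,94,155.5)"
```

```text
clock: 7.1
position: [480.2, -275.9, 94.7]
ee_rot: [-0.542, 0.84, -0.0, -0.0]
contact_force: [-0.3, 0.4, -0.0]
gripper_width: 60.0
grasp_force: 0.0
pos [ 480.2 -275.9   94.7] shift [0.1 0.9 0.7] force [-0.3  0.4 -0. ]
tilt [ 2.e-04 -5.e-04 -1.e+00] toolY yaw 155.6 j6 -0.2
turn about tool z 0.12047903137553817
clock: 7.8
position: [480.2, -275.8, 95.4]
ee_rot: [-0.542, 0.84, -0.001, 0.0]
contact_force: [-2.1, 1.6, 6.4]
gripper_width: 13.2
grasp_force: 58.6
pos [ 480.2 -275.8   95.4] shift [0.2 0.8 1.4] force [-2.1  1.6  6.4]
tilt [ 1.3e-03 -7.0e-04 -1.0e+00] toolY yaw 155.6 j6 -0.2
turn about tool z 0.14488768921896167
```

```bash
python3 -m pendant '[[0,0,-0.02,0,0,0,0],[0,0,-0.03,0,0,0,0],[0,0,-0.03,0,0,0,0],[0,0,-0.03,0,0,0,0],[0,0,-0.02,0,0,0,0],[0,0,0,0,0,0,0],[0,0,0,0,0,0,0]]'
python3 - <<'E'
from h import *
for n,b in(("top",(340,254,354,268)),("scene",(308,202,325,218))):
    d=np.load(n+"0.npy",allow_pickle=True).item(); u0,v0,u1,v1=b
    g=d["image"][v0:v1,u0:u1].max(2); g=cv2.resize(g,None,fx=8,fy=8,interpolation=cv2.INTER_CUBIC)
    t,m=cv2.threshold(g,0,255,cv2.THRESH_OTSU)
    c=max(cv2.findContours(255-m,0,2)[0],key=cv2.contourArea).reshape(-1,2)
    w=np.array([onz(d,(p[0]+.5)/8-.5+u0,(p[1]+.5)/8-.5+v0,52)[:2] for p in c],np.float32)
    print(n,t,cv2.fitEllipse(w),cv2.minAreaRect(w))
    # console top face: grey+green, centroid direction check
d=np.load("top0.npy",allow_pickle=True).item()
hsv=cv2.cvtColor(d["image"],cv2.COLOR_RGB2HSV);m=cv2.inRange(hsv,(45,90,30),(85,255,255));m[:, :310]=0;m[:,380:]=0
y,x=np.nonzero(m);print("display",onz(d,x.mean(),y.mean(),52))
delta(508,-20.5,200)
grab("scene","pics/s.png");S=cv2.imread("pics/s.png");cv2.imwrite("pics/c4.png",cv2.resize(S[30:180,120:320],(800,600)))
E
```

```text
clock: 8.5
position: [479.3, -275.4, 223.7]
ee_rot: [-0.542, 0.841, 0.0, 0.0]
contact_force: [0.7, 0.1, -1.1]
gripper_width: 13.3
grasp_force: 58.6
top 73.0 ((507.8022766113281, -20.99343490600586), (16.0743350982666, 16.55545425415039), 108.07821655273438) ((507.82501220703125, -20.97494125366211), (16.19274139404297, 16.263444900512695), 45.00044250488281)
scene 108.0 ((509.30615234375, -21.92628288269043), (16.277572631835938, 16.916500091552734), 162.05398559570312) ((509.0999755859375, -22.149999618530273), (16.399993896484375, 16.700000762939453), -0.0)
display [455.7 -12.6  52. ]
pos [ 479.3 -275.4  223.7] shift [-243.9   79.2   23.9] force [ 0.7  0.1 -1.1]
tilt [-4.e-04  9.e-04 -1.e+00] toolY yaw 155.6 j6 -0.2
```

View pics/c4.png

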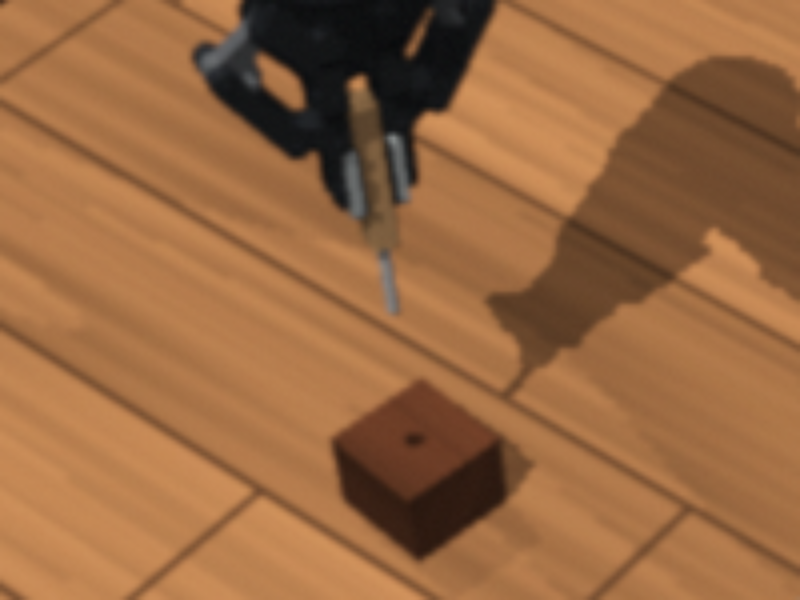

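The stylus is gripped straight, with its pin tip at scene pixel (218.5,108) and the stand empty. Moving above the hole.

```bash
python3 -c "
from h import *
d=grab('scene');print(onz(d,218.5,108,132.3))"
python3 -m pendant '[[-0.035,0.0113,0,0,0,0,0],[-0.035,0.0113,0,0,0,0,0],[-0.035,0.0113,0,0,0,0,0],[-0.035,0.0113,0,0,0,0,0],[-0.035,0.0113,0,0,0,0,0],[-0.035,0.0113,0,0,0,0,0],[-0.034,0.011,0.02,0,0,0,0],[0,0,0.02,0,0,0,0],[0,0,0.02,0,0,0,0],[0,0,0,0,0,0,0],[0,0,0,0,0,0,0],[0,0,0,0,0,0,0]]'
python3 - <<'E'
from h import *
delta(508.5,-21.5,150)
grab("scene","pics/s2.png");S=cv2.imread("pics/s2.png");cv2.imwrite("pics/c5.png",cv2.resize(S[135:255,240:400],(800,600)))
E
```

```text
[ 480.3 -274.4  132.3]
clock: 9.8
position: [509.3, -21.0, 165.0]
ee_rot: [-0.542, 0.841, -0.0, 0.001]
contact_force: [-0.0, -0.3, -0.2]
gripper_width: 13.0
grasp_force: 58.6
pos [509.3 -21.  165. ] shift [ 0.7  0.5 15. ] force [-0.  -0.3 -0.2]
tilt [ 0.0013 -0.     -1.    ] toolY yaw 155.6 j6 -0.7
```

View pics/c5.png

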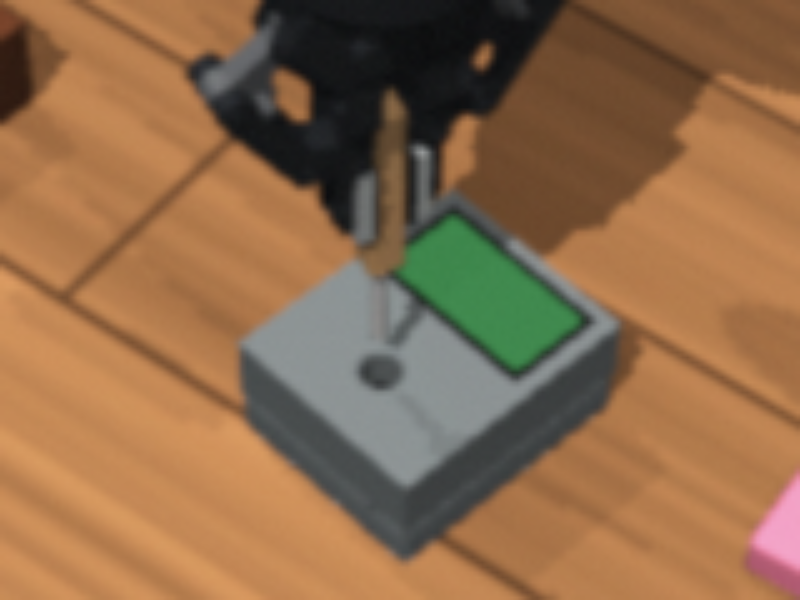

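The pin tip at scene (315.6,202.6) is directly above the hole (316,209). Descending.

```bash
python3 -m pendant '[[0.0007,0.0005,0.01,0,0,0,0],[0,0,0.01,0,0,0,0],[0,0,0.01,0,0,0,0],[0,0,0.005,0,0,0,0],[0,0,0,0,0,0,0],[0,0,0,0,0,0,0]]'; python3 -m pendant '[[0,0,0.003,0,0,0,0],[0,0,0.003,0,0,0,0],[0,0,0.002,0,0,0,0],[0,0,0,0,0,0,0],[0,0,0,0,0,0,0]]'
```

```text
clock: 10.45
position: [508.1, -21.3, 129.2]
ee_rot: [-0.542, 0.84, -0.0, -0.0]
contact_force: [-0.0, -0.1, -0.8]
gripper_width: 13.2
grasp_force: 58.6
clock: 10.95
position: [508.4, -21.2, 121.7]
ee_rot: [-0.542, 0.84, -0.0, 0.001]
contact_force: [-0.1, -0.1, 1.1]
gripper_width: 13.3
grasp_force: 58.9
```

```bash
python3 -m pendant '[[0,0,0.003,0,0,0,0],[0,0,0,0,0,0,0],[0,0,0,0,0,0,0]]'; python3 -m pendant '[[0,0,0.002,0,0,0,0],[0,0,0,0,0,0,0],[0,0,0,0,0,0,0]]'
```

```text
clock: 11.25
position: [508.5, -21.2, 119.2]
ee_rot: [-0.542, 0.84, -0.0, 0.001]
contact_force: [-1.4, 1.5, 5.7]
gripper_width: 13.4
grasp_force: 59.6
clock: 11.55
position: [508.8, -21.2, 118.7]
ee_rot: [-0.542, 0.84, -0.001, 0.001]
contact_force: [-3.7, 0.7, 14.8]
gripper_width: 13.3
grasp_force: 60.9
```

The hard stop came at TCP z of about 119 mm, as expected, with 15 N. Check it is steady before handing in.

```bash
python3 -m pendant '[[0,0,0,0,0,0,0],[0,0,0,0,0,0,0],[0,0,0,0,0,0,0],[0,0,0,0,0,0,0],[0,0,0,0,0,0,0]]' && python3 -c "
from h import *
print(arm.job_done())"
```

```text
clock: 12.05
position: [508.7, -21.3, 118.7]
ee_rot: [-0.542, 0.84, -0.001, 0.001]
contact_force: [-3.4, 1.1, 17.1]
gripper_width: 13.7
grasp_force: 60.9
the job is handed in; nothing more can be done
None
```

I handed the job in at 12 s, but the call returned no verdict: the foot is down on the tall (34 mm) blank, and the gripped stylus is holding the zero button against its hard stop with about 17 N.

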